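# Raise a lens tube on the crank-driven instrument lift

### The arm

A 6-joint arm with a two-finger parallel gripper is mounted at the origin on the work surface. World frame = base frame: x ahead of the robot, y to its left, z up, the work surface at z = 0. Lengths are in m, angles in rad, forces in N, time in s.
With the tool pointing down it reaches from about 0.35 to 0.925 m from the base axis. Payload 6.4 kg.
Tool frame: the origin (TCP) lies at the very end of the fingers, on their centre line; the grasp point (between the pads) lies 19 mm behind it; z points along the fingers, y is the line along which they close (so a half turn about z gives the same grasp; the last joint's range is limited). The gripper opens to 85 mm and grips with 20 to 120 N. Pads are 22 mm wide; open, the fingers measure 114 mm over their backs; the gripper's body (76 mm by 85 mm) begins 54 mm behind the grasp point. The pads swing forward as they close: fully open they stand 13 mm farther back than shut.
Start: joints at [-1.275, 0.245, 1.558, -0, 1.339, -0.174], TCP at [0.294, -0.58, 0.231] pointing down, gripper open.
Joint ranges: [-3.13, 3.13], [-1.02, 2.26], [0.13, 2.54], [-0.95, 4.09], [0.21, 2.88], [-2.74, 2.74]. Speed limits (rad/s): [2.57, 2.57, 3.14, 3.14, 3.14, 3.14].

### API

Orientations are given as [roll, pitch, yaw] about the fixed x, y, z axes, in that order (R = Rz(yaw) Ry(pitch) Rx(roll)).
In Python, from plant import robot gives the robot as it stands.
- The arm moves only by the tool servo_tool, never from a script. Its argument "plan" is a list that holds one entry, the list of rows, each a list of 5 numbers: the finger opening in mm, from 0 to 85.4, then the shift along the tool's x, y, z in mm, then the turn about the tool's z in rad. A call has 1 to 8 rows; each row is the pose to reach, as a shift and turn from the pose commanded when the call began, along the tool's axes at that moment; what a row does not reach only later rows make up. A row lasts 1/8 s, in which the tool goes at most 62.5 mm and 10.7 degrees, less where a joint would pass 70% of its speed; a pose out of reach is approached as far as the arm can. A call with a gripper value outside its range is refused whole. The fingers move at their own pace and stop on an object; "squeeze" is the grip in N (left out, the last holds). Time passes only in rows, so rows that repeat a pose let the fingers close. It gives the time, the measured TCP pose, the force, the opening and the grip force at its end, in the units of the state.
- robot.read_state(): the state, without advancing time (a new reading comes with each control period).
- robot.snapshot(name): name is "scene" or "top"; returns a dict with "image" (420x560x3 uint8, red, green, blue), "fx", "fy", "cx", "cy" (pixels), "view" (4x4, takes a point from world to camera coordinates). Camera axes: x right, y up, looking along -z (the intrinsics and any distortion apply to the point x, -y, -z); pixel columns grow to the right and rows downward; lengths in m; the calibration is good to about 2 mm. A picture is of the moment at which its call begins. There is no depth.
- robot.finish_job(): hands the job in; it is judged then, once.
Trained networks look in the newest picture that a camera, given by its name, has taken for a name from the list of things; names that differ only in an ending like _2 or _b are one class to them, and where a whole thing is asked for, a point or a joint stands for the part that bears it (a point fixed in the world has none). Each returns a list of dicts, best first, with "p" (0 to 1); they miss things now and then, are a little off and sometimes report something else, mostly with a low value. They report only what shows in the picture. A call takes as long as a camera call. They do not tell look-alikes from the thing itself.
- robot.spot_in(label, camera): "rect" ([left, top, right, bottom] in pixels, round what is visible of it).
The state is a dict: "t": time; "joint_pos": joint angles; "joint_velocities": joint speeds; "joint_efforts": joint torques, N m; "ee_pos": TCP position; "eef_rot": TCP orientation; "ft_force": force on the tool from outside, world axes, zero at the start; "torque": the same for the moment, N m; "gripper_width": finger opening in m; "grasp_force": force on a finger pad.
Only numpy, scipy, OpenCV 4.12 (cv2) and the standard library are available. Lean on these libraries where they do the work, as an engineer would, in place of code of your own. Each camera call takes 0.05 s, during which the arm holds its last target. There are 200 camera calls.

### The job

First lay the black lens tube in the two V yokes of the instrument lift, overhanging both ends about equally, then set the loose crank over the lift's upright drive shaft and wind it clockwise, seen from above, until the lift's yellow pointer is level with the red height mark. Leave the tube lying in the yokes and the crank fully down on the shaft, and do not shift the red mark or disturb the bottle, the paddle and the lens case.

Things in the scene. Friction and masses are not known exactly. Their poses are not given: they have to be found in the camera images.
- tube_center (a point): Centre of the lens tube: a smooth black cylinder 44 mm in diameter, 130 mm long, aluminium end rings, thin green band, 0.2 to 0.45 kg. x runs along its axis; its ends are alike for this job. It starts lying level, centre 28 mm above the table, in a fixed blue rest (plate 110 x 70 x 6 mm; two rails beside the tube rise to 12 mm above the table and reach 20 mm out from its axis).
- seat (a point): Where the tube's centre lies when it is down in the lift's V yokes; x is the axis of the V (the tube lies along it, either way round), z is up. The two dark steel 90-degree yokes with white faces, 14 mm thick, stand at x = -36 and +36 mm, their outer tops 27 mm to each side and 10 mm below this point. It rises with the carriage; at the start it is 73 mm above the table.
- lift_base: The fixed lift (grey base, blue-green carriage), origin under it at table height; z up. In its frame (mm) the drive shaft is at x 0, y -110; the seat at x 0, y 60; a mast 24 mm square and about 200 mm high at x 105, y 60. Between the yokes is a gap of 58 mm for fingers, open down to the carriage plate 39 mm below the seat. The white gear tower is 70 mm square.
- pointer (a point): Tip of the yellow pointer on the lift's carriage (tongue 20 x 20 x 5 mm, point at half its thickness), in front of the mast's far face. It rises with the carriage by 30 mm a turn of the drive shaft; at the start it is at its lowest, about 52 mm above the table. The carriage stays at the height where the winding stops.
- mark (a point): Tip of the red height mark clamped on the mast (tongue 20 x 20 x 5 mm, point at half its thickness), beside the pointer's path. It stands 32 to 56 mm above the pointer at the start, and must not be shifted.
- shaft (a joint): Angle of the drive shaft in rad, 0 at the start, growing clockwise seen from above; 2 pi raises the carriage by 30 mm.
- shaft_foot (a point): Centre of the top of the drive shaft's flange (56 mm disc), 65 mm above the table, where the crank's foot comes to rest. z is up along the shaft: round steel, 15 mm in diameter, 47 mm tall, the top 9 mm tapered to 6 mm. x runs along a brass cross pin, 44 mm long, 6 mm thick, 8 mm above the flange. Turns with the shaft. Turning takes about 0.3 N m; friction holds it where it is left.
- crank_grip (a point): Centre of the square black boss on top of the crank's hub: 26 x 26 mm across (faces square to x and y), from 24 mm below to 24 mm above this point. z is up along the hub's axis; x points along the steel arm towards the red knob. A counterweight 55 mm out on the -x side balances the crank about the hub; at the start it stands on its foot on the table. 0.4 kg.
- crank_foot (a point): Centre of the crank's underside, 72 mm below crank_grip, same axes. Hub 44 mm in diameter, socket from below: 18 mm bore, 48 mm deep. Its lowest 14 mm are two dogs at +x and -x, 18 mm wide, 9.5 to 21.5 mm from the axis. It drops home if the dogs are square to the shaft's cross pin (crank x along plus or minus y of shaft_foot, within 30 degrees); turning it then brings the dogs against the pin.
- crank_knob (a point): Centre of the crank's red knob: an upright cylinder 24 mm in diameter and 50 mm tall that spins freely on the arm, 75 mm from the hub's axis and 70 mm above the crank's foot. Held in the fingers it can be carried round in a circle without turning the hand.
- bottle_mid (a point): Half-way up a white bottle with a blue cap, 48 mm in diameter, 100 mm tall; bystander, leave alone.
- occluder_mid (a point): Middle of the handle of a black eye-cover paddle lying on the table, 175 mm long, 10 mm thick; x points to its round end; bystander, leave alone.
- lenscase_mid (a point): Centre of a closed blue lens case, 75 x 150 x 28 mm, its long side along y; bystander, leave alone.
There are look-alikes about, which are no part of the job. Several things look just like the part that bears crank_grip: the one meant starts farthest from the robot's base.

How it is judged:
By the outcome, as a careful person would: the job done as asked, in the order asked, and still so for the second after the job is handed in, with the robot touching nothing.
It also fails if it takes over 72 s, if anything falls off the work surface, if the arm or the gripper's body presses on something with over 40 N, if the wrist force passes 120 N, or if a joint passes its speed limit or range.

## Working session

There is one attempt and no reset: what is moved stays moved. The work goes in short steps, Python scripts to look and compute and a tool call to move; the robot and the scene stay as the last step left them, time stands still between calls to the robot, and variables do not carry over. Pictures are saved under pics/ and viewed, at most 10 in all, crops included, and the job is handed in when it is done.

Besides the shell and the picture viewer there is one more tool, called as name([rows], argument=value, ...), one row to a line, values as JSON. servo_tool: Moves the arm, as the interface text tells. Its arguments: {"type":"object","properties":{"plan":{"type":"array","items":{"type":"array","items":{"type":"array","items":{"type":"number"}}}},"squeeze":{"type":"number"}},"required":["plan"]}

```bash
ls; mkdir -p pics; cat > h.py <<'E'
from plant import robot
import numpy as np, cv2
def snap(c,f=None):
    s=robot.snapshot(c)
    if f: cv2.imwrite('pics/'+f,s['image'][:,:,::-1])
    return s
def ray(s,u,v):
    V=np.array(s['view']);R=V[:3,:3];o=-R.T@V[:3,3]
    d=R.T@np.array([(u-s['cx'])/s['fx'],-(v-s['cy'])/s['fy'],-1.]);return o,d
def at(s,u,v,z):
    o,d=ray(s,u,v);return o+d*(z-o[2])/d[2]
def proj(s,p):
    V=np.array(s['view']);c=V[:3,:3]@np.array(p)+V[:3,3]
    return np.array([s['cx']+s['fx']*c[0]/-c[2],s['cy']+s['fy']*-c[1]/-c[2]])
E
python3 - <<'E'
from h import *
for c in('scene','top'):
    s=snap(c,c+'0.png');print(c,[k for k in s],s['fx'],s['cx'],s['cy'],np.round(s['view'],3).tolist())
    for l in('tube_center','crank_grip','lift_base','pointer','mark','shaft','bottle_mid','occluder_mid','lenscase_mid'):
        print(l,[(round(d['p'],2),[int(x) for x in d['rect']]) for d in robot.spot_in(l,c)][:5])
print(robot.read_state())
E
```

```text
pics
scene ['image', 'fx', 'fy', 'cx', 'cy', 'view'] 488.9619591762345 269.7334829481618 203.87534300286978 [[0.701, 0.713, -0.017, -0.337], [-0.378, 0.391, 0.84, 0.135], [0.605, -0.582, 0.543, -1.638], [0.0, 0.0, 0.0, 1.0]]
tube_center [(0.59, [344, 157, 388, 187])]
crank_grip [(0.93, [148, 214, 201, 257]), (0.88, [79, 227, 105, 273]), (0.85, [131, 252, 194, 295])]
lift_base [(0.66, [240, 169, 351, 272])]
pointer []
mark [(0.62, [343, 204, 351, 214]), (0.28, [236, 169, 355, 274])]
shaft [(0.73, [248, 221, 268, 247]), (0.4, [206, 189, 267, 225])]
bottle_mid [(0.8, [239, 278, 263, 323])]
occluder_mid [(0.86, [369, 206, 420, 238])]
lenscase_mid [(0.93, [205, 191, 266, 221])]
top ['image', 'fx', 'fy', 'cx', 'cy', 'view'] 527.9922232837852 279.7260409291997 203.6633504843302 [[-0.016, -1.0, 0.012, -0.035], [0.988, -0.014, 0.157, -0.509], [-0.156, 0.014, 0.988, -1.644], [0.0, 0.0, 0.0, 1.0]]
tube_center [(0.78, [147, 173, 162, 220])]
crank_grip [(0.8, [370, 173, 400, 224]), (0.67, [321, 229, 370, 244]), (0.6, [385, 244, 421, 283])]
lift_base [(0.55, [232, 138, 324, 211]), (0.25, [367, 174
[... 311 characters left out ...]
7])]
{'t': 1.0, 'joint_pos': array([-1.27508382e+00,  2.45084905e-01,  1.55782893e+00,  3.34084954e-05,
        1.33868316e+00, -1.74098792e-01]), 'joint_velocities': array([ 0.00059076,  0.00163631,  0.00131345,  0.00035048,  0.00084072,
       -0.00116103]), 'joint_efforts': array([ 1.41248242e-03, -4.29517579e+01, -3.26426125e+01, -9.92014543e-05,
        4.78498023e-04,  1.04450667e-06]), 'ee_pos': array([ 0.29428143, -0.57957221,  0.23128434]), 'eef_rot': array([ 3.14159130e+00, -3.27736266e-05,  4.69803613e-01]), 'ft_force': array([-0.17810016,  0.88806349,  0.86184807]), 'torque': array([ 0.04889195, -0.00440576, -0.0145188 ]), 'grasp_force': 0.0, 'gripper_width': 0.08534942602082402}
```

```bash
python3 - <<'E'
import cv2
a=cv2.imread('pics/top0.png');b=cv2.imread('pics/scene0.png')
cv2.imwrite('pics/topc.png',cv2.resize(a[100:300,130:430],(800,533),interpolation=cv2.INTER_CUBIC))
cv2.imwrite('pics/scc.png',cv2.resize(b[140:340,70:430],(800,444),interpolation=cv2.INTER_CUBIC))
E
```

```text
(no output)
```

View pics/topc.png

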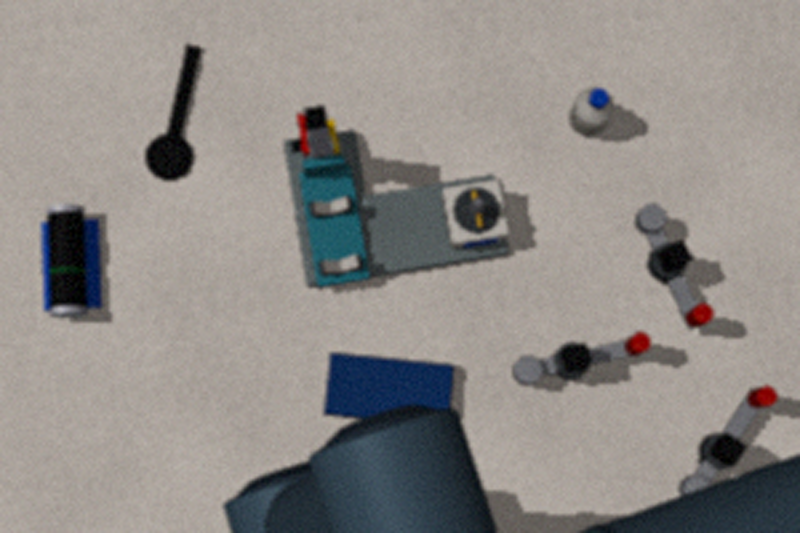

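View pics/scc.png

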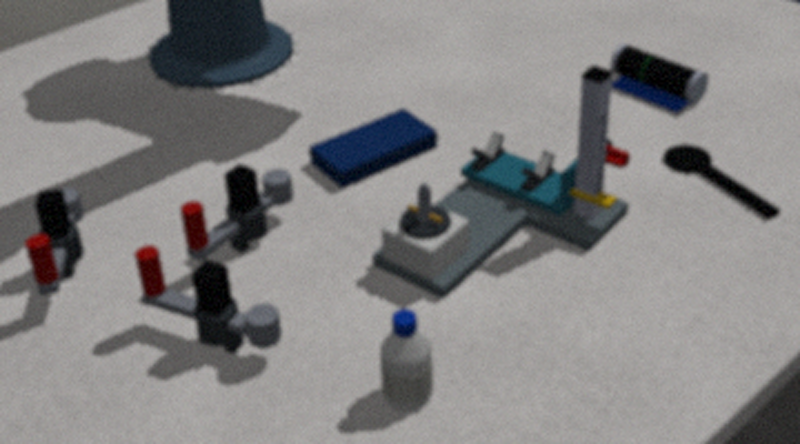

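Top view (crop px): tube (67,260), yokes (330,205)/(340,263), shaft with pin along image-vertical at (478,210), mast/red/yellow at (316,125), three cranks at (669,260), (575,357), (722,448). The scene view agrees: the red mark is on the far side of the mast at (617,155), the yellow pointer at (600,198).

```bash
python3 - <<'E'
from h import *
s=snap('top');q=snap('scene')
def T(cx,cy,z): return at(s,130+(cx+.5)/2.6667-.5,100+(cy+.5)/2.6667-.5,z)
P={'tubeA':(66,208,.045),'tubeB':(68,312,.045),'shaft':(478,210,.100),'pin1':(476,192,.073),'pin2':(481,229,.073),'yokeA':(330,205,.055),'yokeB':(340,263,.055),'mast':(315,114,.2),
'crA':(669,256,.096),'knA':(700,312,.095),'cwA':(651,217,.06),'crB':(574,355,.096),'knB':(639,342,.095),'crC':(722,447,.096),'bottle':(598,97,.1)}
for k,(a,b,z) in P.items():
    p=T(a,b,z);r=proj(q,p);print(k,p.round(4),'r%.3f'%np.hypot(p[0],p[1]),'scene crop',((r-[70,140])*2.222).round(0))
print('base',((proj(s,[0,0,0])-[130,100])*2.667).round())
E
```

```text
tubeA [0.5975 0.357  0.045 ] r0.696 scene crop [694.  77.]
tubeB [0.4717 0.352  0.045 ] r0.589 scene crop [617.  48.]
shaft [ 0.5772 -0.1331  0.1   ] r0.592 scene crop [416. 190.]
pin1 [ 0.6045 -0.1332  0.073 ] r0.619 scene crop [435. 221.]
pin2 [ 0.5599 -0.1381  0.073 ] r0.577 scene crop [403. 205.]
yokeA [0.5949 0.0404 0.055 ] r0.596 scene crop [536. 165.]
yokeB [0.5245 0.0291 0.055 ] r0.525 scene crop [486. 146.]
mast [0.6666 0.0509 0.2   ] r0.669 scene crop [597.  75.]
crA [ 0.5206 -0.3541  0.096 ] r0.630 scene crop [213. 263.]
knA [ 0.4546 -0.3872  0.095 ] r0.597 scene crop [147. 250.]
cwA [ 0.5742 -0.3423  0.06  ] r0.668 scene crop [259. 311.]
crB [ 0.4068 -0.2396  0.096 ] r0.472 scene crop [241. 170.]
knB [ 0.4208 -0.3151  0.095 ] r0.526 scene crop [190. 205.]
crC [ 0.2994 -0.4045  0.096 ] r0.503 scene crop [ 56. 193.]
bottle [ 0.7112 -0.278   0.1   ] r0.764 scene crop [401. 315.]
base [370. 713.]
```

```bash
cat >> h.py <<'E'
def go(*targets):
    """targets (x,y,z,yaw): shift in mm along tool axes and turn, from measured pose"""
    st=robot.read_state();p=st['ee_pos'];y=st['eef_rot'][2]
    print('t',round(st['t'],2),'tcp',(p*1000).round(1),'rpy',st['eef_rot'].round(4),'F',st['ft_force'].round(1),'w',round(st['gripper_width']*1000,1),'gf',round(float(st['grasp_force']),1),'q6',st['joint_pos'][5].round(2))
    for t in targets:
        d=(np.array(t[:3])-p)*1000;c,s_=np.cos(y),np.sin(y)
        a=(y-t[3]+np.pi)%(2*np.pi)-np.pi
        print([round(float(v),1) for v in(d[0]*c+d[1]*s_,d[0]*s_-d[1]*c,-d[2])],round(float(a),3))
E
python3 -c "
from h import *
go((.535,.354,.231,.03))"
```

```text
t 1.1 tcp [ 294.3 -579.6  231.3] rpy [-3.1416 -0.      0.4698] F [-0.6  0.6 -0.7] w 85.7 gf 0.0 q6 -0.17
[637.3, -723.4, 0.3] 0.44
```

servo_tool([
  [[85, 637, -723, 0, 0.44], [85, 637, -723, 0, 0.44], [85, 637, -723, 0, 0.44], [85, 637, -723, 0, 0.44], [85, 637, -723, 0, 0.44], [85, 637, -723, 0, 0.44], [85, 637, -723, 0, 0.44], [85, 637, -723, 0, 0.44]],
], squeeze=50)

```text
t: 2.1
ee_pos: [0.4194, -0.0936, 0.2317]
eef_rot: [3.141, -0.001, 0.029]
ft_force: [1.4, -0.2, -0.2]
gripper_width: 0.0847
grasp_force: 0.0
```

```bash
python3 -c "
from h import *
go((.535,.354,.231,.03))"
```

```text
t 2.1 tcp [419.4 -93.6 231.7] rpy [ 3.1409e+00 -1.4000e-03  2.9300e-02] F [ 1.4 -0.2 -0.2] w 84.7 gf 0.0 q6 1.06
[128.7, -444.0, 0.7] -0.001
```

servo_tool([
  [[85, 129, -445, 0, 0], [85, 129, -445, 0, 0], [85, 129, -445, 0, 0], [85, 129, -445, 0, 0], [85, 129, -445, 0, 0], [85, 129, -445, 0, 0], [85, 129, -445, 0, 0], [85, 129, -445, 0, 0]],
])

```text
t: 3.1
ee_pos: [0.5348, 0.3562, 0.231]
eef_rot: [-3.141, -0.0, 0.033]
ft_force: [-0.8, -0.3, -0.4]
gripper_width: 0.0851
grasp_force: 0.0
```

```bash
python3 - <<'E'
from h import *
s=snap('top');im=s['image'].astype(int)
# is tube hidden by hand? also lift measurement with unobstructed view
cv2.imwrite('pics/t1.png',np.vstack([cv2.resize(s['image'][150:240,120:200,::-1],(533,600),interpolation=cv2.INTER_CUBIC)]))
a=cv2.resize(s['image'][130:220,225:330,::-1],(700,600),interpolation=cv2.INTER_CUBIC);cv2.imwrite('pics/t2.png',a)
go((.535,.354,.012,.03))
E
```

```text
t 3.15 tcp [535.  357.6 231.1] rpy [-3.1398e+00 -6.0000e-04  3.3200e-02] F [-2.1 -0.1 -0.3] w 85.1 gf 0.0 q6 1.95
[-0.2, 3.6, 219.1] 0.003
```

View pics/t1.png

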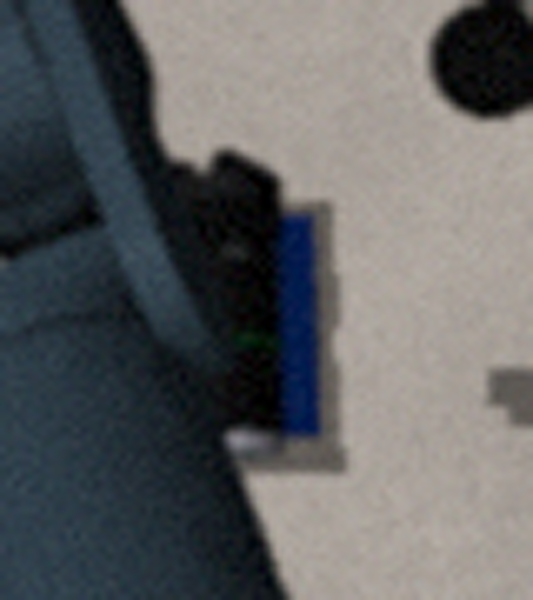

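View pics/t2.png

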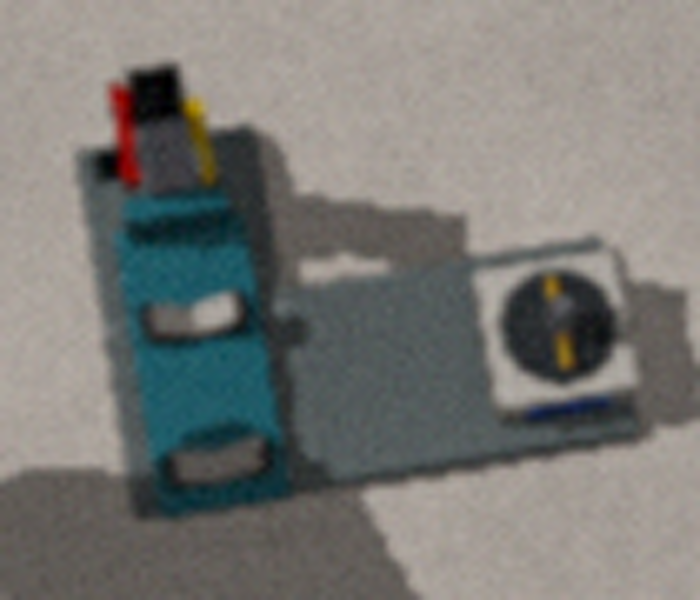

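```bash
python3 - <<'E'
from h import *
s=snap('top')
def T(a,b,z): return at(s,225+(a+.5)/6.667-.5,130+(b+.5)/6.667-.5,z)
f=T(560,325,.065);m=T(559,323,.075);print(f,m)
print('pin yaw',np.degrees(np.arctan2(*(T(551,276,.073)-T(567,370,.073))[[1,0]])))
a,b=T(125,245,.034),T(160,505,.034);print('carr yaw',np.degrees(np.arctan2(*(a-b)[[1,0]])))
y1,y2=T(193,318,.047),T(214,466,.047);print(y1,y2,(y1+y2)/2,np.degrees(np.arctan2(*(y1-y2)[[1,0]])))
print('seat from shaft',m+.17*np.array([-np.sin(.13),np.cos(.13),0]))
E
```

```text
[ 0.58480158 -0.13450983  0.065     ] [ 0.5836998 -0.1333511  0.075    ]
pin yaw 8.107921584741826
carr yaw 7.195646226478019
[0.59428419 0.04041428 0.047     ] [0.52212678 0.03097577 0.047     ] [0.55820549 0.03569502 0.047     ] 7.452229702957513
seat from shaft [0.561662   0.03521442 0.075     ]
```

servo_tool([
  [[85, 0, 3, 62, 0], [85, 0, 3, 124, 0], [85, 0, 3, 170, 0], [85, 0, 3, 200, 0], [85, 0, 3, 219, 0], [85, 0, 3, 219, 0]],
])

```text
t: 3.95
ee_pos: [0.5343, 0.3493, 0.0114]
eef_rot: [3.141, 0.002, 0.029]
ft_force: [-0.7, -1.1, 0.4]
gripper_width: 0.0852
grasp_force: 0.0
```

servo_tool([
  [[60, 0, -4, 0, 0], [50, 0, -4, 0, 0], [38, 0, -4, 0, 0], [38, 0, -4, 0, 0], [38, 0, -4, 0, 0]],
], squeeze=50)

```text
t: 4.58
ee_pos: [0.5366, 0.3588, 0.0161]
eef_rot: [-3.133, -0.006, 0.029]
ft_force: [-3.1, 13.1, 6.0]
gripper_width: 0.0426
grasp_force: 50.2
```

```bash
python3 -c "
from h import *
go((.535,.354,.17,.03),(.560,.0355,.17,.13))"
```

```text
t 4.58 tcp [536.6 358.8  16.1] rpy [-3.1331 -0.006   0.029 ] F [-3.1 13.1  6. ] w 42.6 gf 50.2 q6 1.95
[-1.7, 4.7, -153.9] -0.001
[14.0, 323.8, -153.9] -0.101
```

servo_tool([
  [[38, 0, 0, -25, 0], [38, 0, 0, -60, 0], [38, 0, 0, -110, 0], [38, 0, 0, -160, 0], [38, 0, 0, -160, 0], [38, 0, 0, -160, 0]],
])

```text
t: 5.32
ee_pos: [0.5339, 0.3539, 0.171]
eef_rot: [3.141, 0.002, 0.03]
ft_force: [-0.1, 0.3, -4.1]
gripper_width: 0.0424
grasp_force: 52.0
```

```bash
python3 - <<'E'
from h import *
s=snap('scene')
cv2.imwrite('pics/t3.png',cv2.resize(s['image'][60:220,260:460,::-1],(750,600),interpolation=cv2.INTER_CUBIC))
go((.560,.0355,.17,.13))
E
```

```text
t 5.38 tcp [533.4 353.6 169.8] rpy [3.14   0.0039 0.0299] F [ 0.   0.9 -4.4] w 42.7 gf 52.0 q6 1.95
[17.1, 318.7, -0.2] -0.1
```

View pics/t3.png

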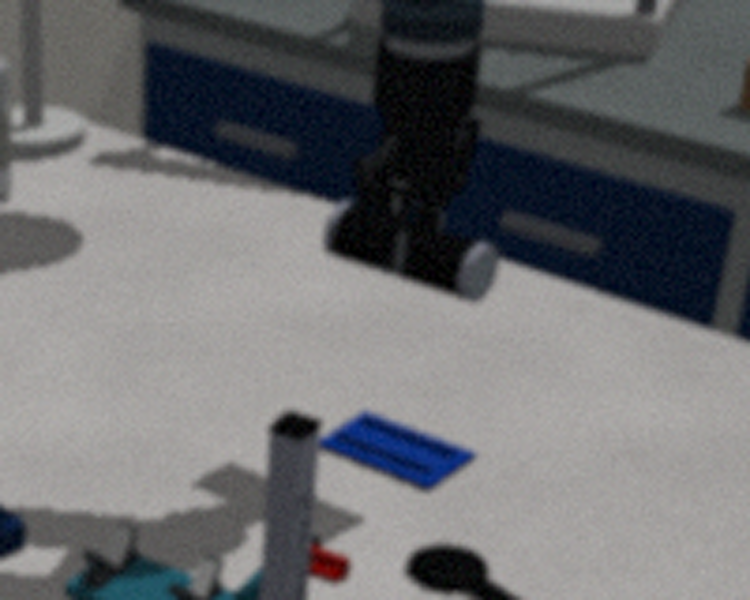

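```bash
python3 - <<'E'
from h import *
s=snap('scene')
for x in (-.065,0,.065):
    r=proj(s,[.5334+x,.3536+.03*x,.170+.014]);print(x,((r-[260,60])*3.75).round())
E
```

```text
-0.065 [337. 225.]
0 [406. 247.]
0.065 [478. 271.]
```

servo_tool([
  [[38, 17, 319, 0, -0.1], [38, 17, 319, 0, -0.1], [38, 17, 319, 0, -0.1], [38, 17, 319, 0, -0.1], [38, 17, 319, 0, -0.1], [38, 17, 319, 0, -0.1], [38, 17, 319, 0, -0.1], [38, 17, 319, 0, -0.1]],
])

```text
t: 6.42
ee_pos: [0.5607, 0.0371, 0.1714]
eef_rot: [-3.141, 0.002, 0.131]
ft_force: [0.1, 0.9, -3.2]
gripper_width: 0.0425
grasp_force: 52.4
```

```bash
python3 - <<'E'
from h import *
s=snap('top')
cv2.imwrite('pics/t4.png',cv2.resize(s['image'][130:220,225:330,::-1],(700,600),interpolation=cv2.INTER_CUBIC))
go((.560,.0355,.08,.13),(.560,.0355,.062,.13))
E
```

```text
t 6.47 tcp [560.8  37.3 171.6] rpy [-3.141e+00  1.200e-03  1.318e-01] F [-0.1 -0.6 -3.3] w 42.4 gf 52.4 q6 1.3
[-1.1, 1.6, 91.6] 0.002
[-1.1, 1.6, 109.6] 0.002
```

View pics/t4.png

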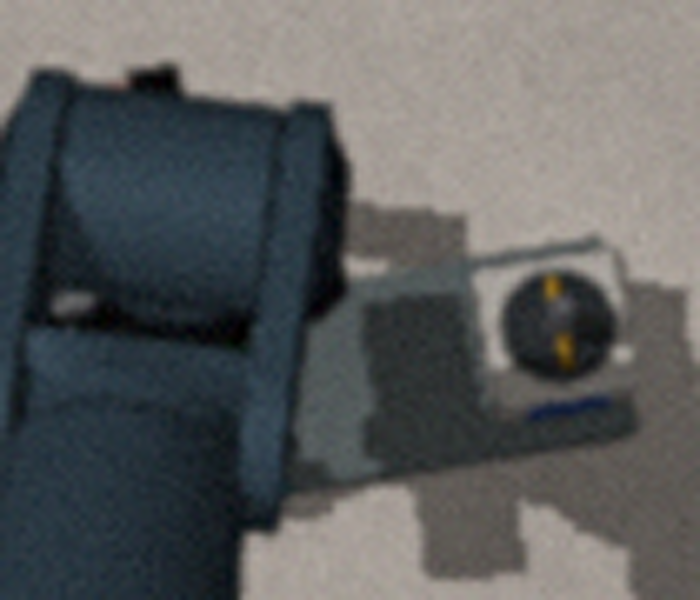

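servo_tool([
  [[38, -1, 2, 45, 0], [38, -1, 2, 80, 0], [38, -1, 2, 95, 0], [38, -1, 2, 102, 0], [38, -1, 2, 107, 0], [38, -1, 2, 111, 0], [38, -1, 2, 111, 0]],
])

```text
t: 7.35
ee_pos: [0.5617, 0.0342, 0.0631]
eef_rot: [-3.141, -0.002, 0.13]
ft_force: [-2.8, 4.0, 4.7]
gripper_width: 0.0424
grasp_force: 53.1
```

servo_tool([
  [[38, 0, 0, 3, 0], [38, 0, 0, 3, 0], [50, 0, 0, 3, 0], [60, 0, 0, 3, 0], [64, 0, 0, 3, 0], [64, 0, 0, 3, 0]],
])

```text
t: 8.1
ee_pos: [0.5606, 0.0335, 0.0581]
eef_rot: [3.142, 0.0, 0.13]
ft_force: [0.5, 0.4, 1.2]
gripper_width: 0.064
grasp_force: 0.0
```

```bash
python3 -c "
from h import *
go((.560,.0355,.25,.13))"
```

```text
t 8.1 tcp [560.6  33.5  58.1] rpy [3.1415e+00 1.0000e-04 1.2950e-01] F [0.5 0.4 1.2] w 64.0 gf 0.0 q6 1.3
[-0.3, -2.0, -191.9] -0.0
```

servo_tool([
  [[64, 0, 0, -40, 0], [64, 0, 0, -100, 0], [64, 0, 0, -160, 0], [64, 0, 0, -192, 0], [64, 0, 0, -192, 0]],
])

```text
t: 8.72
ee_pos: [0.5623, 0.0334, 0.2537]
eef_rot: [3.14, -0.006, 0.13]
ft_force: [0.5, 0.4, -0.3]
gripper_width: 0.064
grasp_force: 0.0
```

```bash
python3 -c "
from h import *
go((.5206,-.3541,.25,.464))"
```

```text
t 8.72 tcp [562.3  33.4 253.7] rpy [ 3.1397 -0.0064  0.1297] F [ 0.5  0.4 -0.3] w 64.0 gf 0.0 q6 1.3
[-91.5, 378.9, 3.7] -0.334
```

servo_tool([
  [[70, -92, 379, 0, -0.334], [70, -92, 379, 0, -0.334], [70, -92, 379, 0, -0.334], [70, -92, 379, 0, -0.334], [70, -92, 379, 0, -0.334], [70, -92, 379, 0, -0.334], [70, -92, 379, 0, -0.334], [70, -92, 379, 0, -0.334]],
])

```text
t: 9.72
ee_pos: [0.5176, -0.3542, 0.2482]
eef_rot: [-3.138, 0.001, 0.462]
ft_force: [0.8, 0.3, -0.6]
gripper_width: 0.0699
grasp_force: 0.0
```

```bash
python3 - <<'E'
from h import *
s=snap('top');q=snap('scene')
a=cv2.resize(s['image'][130:230,225:425,::-1],(800,400),interpolation=cv2.INTER_CUBIC)
b=cv2.resize(q['image'][150:320,100:400,::-1],(800,453),interpolation=cv2.INTER_CUBIC)
cv2.imwrite('pics/t5.png',cv2.resize(np.vstack([a,b]),(560,597)))
cv2.imwrite('pics/t5.png',np.vstack([cv2.resize(a,(560,280)),cv2.resize(b,(560,317))]))
go((.5206,-.3541,.053,.464))
print(robot.spot_in('tube_center','top'),robot.spot_in('tube_center','scene'))
E
```

```text
t 9.82 tcp [ 518.4 -352.4  249.1] rpy [-3.1394e+00  3.0000e-04  4.6480e-01] F [ 0.8  0.4 -0.9] w 69.9 gf 0.0 q6 0.33
[1.2, 2.5, 196.1] 0.001
[{'rect': [242.8, 163.0, 266.4, 212.5], 'p': 0.72}] [{'rect': [275.8, 188.9, 327.6, 220.8], 'p': 0.68}]
```

View pics/t5.png

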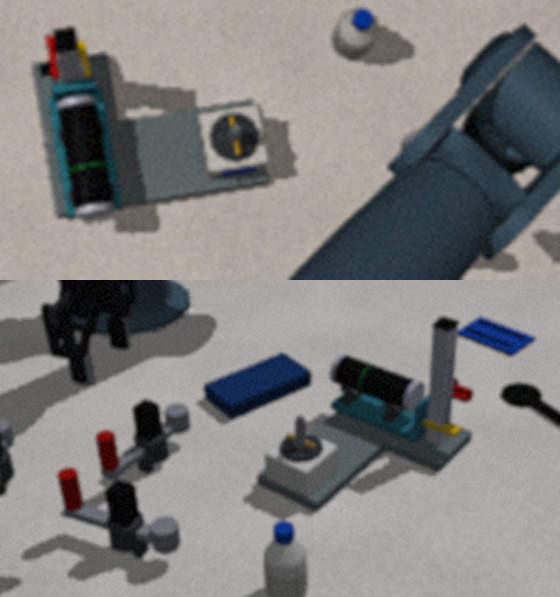

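```bash
python3 -c "
from h import *
s=snap('top')
print(at(s,225+82/2.8,130+156/2.8,.08))"
```

```text
[0.56034768 0.03707517 0.08      ]
```

servo_tool([
  [[70, 1, 2, 60, 0], [70, 1, 2, 120, 0], [70, 1, 2, 165, 0], [70, 1, 2, 188, 0], [70, 1, 2, 196, 0], [40, 1, 2, 196, 0], [20, 1, 2, 196, 0], [20, 1, 2, 196, 0]],
], squeeze=60)

```text
t: 10.98
ee_pos: [0.5216, -0.3567, 0.0567]
eef_rot: [3.137, -0.002, 0.464]
ft_force: [0.5, -1.2, 4.3]
gripper_width: 0.0255
grasp_force: 59.4
```

servo_tool([
  [[20, 0, 0, 0, 0], [20, 0, 0, 0, 0]],
], squeeze=60)

```text
t: 11.22
ee_pos: [0.5216, -0.3567, 0.0567]
eef_rot: [3.137, -0.002, 0.463]
ft_force: [1.3, -1.3, 6.4]
gripper_width: 0.0254
grasp_force: 59.6
```

```bash
python3 -c "
from h import *
go((.5206,-.3541,.20,.464),(.584,-.134,.20,1.70))"
```

```text
t 11.22 tcp [ 521.6 -356.7   56.7] rpy [ 3.1372e+00 -1.7000e-03  4.6350e-01] F [ 1.3 -1.3  6.4] w 25.4 gf 59.6 q6 0.33
[0.3, -2.8, -143.3] -0.001
[155.4, -171.3, -143.3] -1.237
```

servo_tool([
  [[20, 0, -3, -30, 0], [20, 0, -3, -80, 0], [20, 0, -3, -130, 0], [20, 0, -3, -150, 0], [20, 0, -3, -150, 0]],
])

```text
t: 11.85
ee_pos: [0.5189, -0.3527, 0.2045]
eef_rot: [3.141, -0.0, 0.464]
ft_force: [-0.7, 0.3, -4.6]
gripper_width: 0.0254
grasp_force: 60.0
```

servo_tool([
  [[20, 38, -44, -150, -0.18], [20, 76, -86, -150, -0.36], [20, 114, -128, -150, -0.54], [20, 155, -168, -150, -0.72], [20, 155, -168, -150, -0.9], [20, 155, -168, -150, -1.08], [20, 155, -168, -150, -1.237], [20, 155, -168, -150, -1.237]],
])

```text
t: 12.85
ee_pos: [0.5815, -0.1326, 0.3505]
eef_rot: [-3.136, -0.003, 1.699]
ft_force: [0.6, 1.2, -3.4]
gripper_width: 0.0256
grasp_force: 60.6
```

```bash
python3 -c "
from h import *
go((.584,-.134,.20,1.70))"
```

```text
t 12.85 tcp [ 581.5 -132.6  350.5] rpy [-3.1363e+00 -3.1000e-03  1.6991e+00] F [ 0.6  1.2 -3.4] w 25.6 gf 60.6 q6 -0.54
[-1.7, 2.3, 150.5] -0.001
```

servo_tool([
  [[20, -2, 2, 55, 0], [20, -2, 2, 110, 0], [20, -2, 2, 150, 0], [20, -2, 2, 160, 0], [20, -2, 2, 160, 0]],
])

```text
t: 13.48
ee_pos: [0.5845, -0.1349, 0.1939]
eef_rot: [-3.141, -0.001, 1.699]
ft_force: [0.2, 0.7, -3.4]
gripper_width: 0.0253
grasp_force: 60.5
```

```bash
python3 - <<'E'
from h import *
s=snap('top');q=snap('scene')
a=cv2.resize(s['image'][130:230,250:370,::-1],(360,300),interpolation=cv2.INTER_CUBIC)
b=cv2.resize(q['image'][150:290,180:330,::-1],(600,560),interpolation=cv2.INTER_CUBIC)
cv2.imwrite('pics/t6.png',b)
go((.584,-.134,.19,1.70))
p=robot.read_state()['ee_pos'];f=p-[0,0,.0567]
for n,x in(('foot',f),('shafttip',[.584,-.134,.112]),('flange',[.584,-.134,.065])):print(n,((proj(q,x)-[180,150])*4).round())
E
```

```text
t 13.57 tcp [ 585.8 -135.4  196.5] rpy [3.1384e+00 1.9000e-03 1.7000e+00] F [ 0.8  0.2 -3.2] w 25.1 gf 60.5 q6 -0.54
[1.6, -1.6, 6.5] 0.0
foot [315. 253.]
shafttip [316. 290.]
flange [318. 354.]
```

View pics/t6.png

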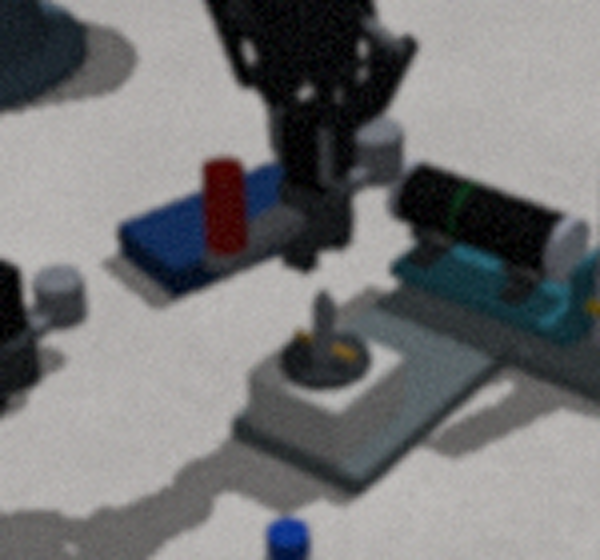

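```bash
python3 - <<'E'
from h import *
q=snap('scene')
A=lambda u,v,z:at(q,180+(u+.5)/4-.5,150+(v+.5)/4-.5,z)
print('flange',A(326,358,.065),'tip',A(323.5,291,.112),'pinmid',A(326,346,.075))
p=robot.read_state()['ee_pos'];f=p-[0,0,.0567]
d=np.array([np.cos(1.70),np.sin(1.70),0])
for n,x in(('knob',f-.075*d+[0,0,.07]),('knobtop',f-.075*d+[0,0,.095]),('foot',f),('hubtop',f+[0,0,.048])):print(n,((proj(q,x)-[180,150]+.5)*4-.5).round())
k=A(224,208,f[2]+.07);print('knob at',k,'hub from knob',k+.075*d)
E
```

```text
flange [ 0.58846271 -0.13297814  0.065     ] tip [ 0.58636278 -0.13128428  0.112     ] pinmid [ 0.5897013 -0.1337943  0.075    ]
knob [224. 208.]
knobtop [221. 168.]
foot [317. 254.]
hubtop [314. 183.]
knob at [ 0.59590483 -0.20978135  0.21013649] hub from knob [ 0.5862415  -0.13540649  0.21013649]
```

```bash
python3 -c "
from h import *
go((.5868,-.1327,.160,1.70),(.5868,-.1327,.122,1.70))"
```

```text
t 13.62 tcp [ 585.9 -135.4  196.8] rpy [3.1379e+00 2.2000e-03 1.7003e+00] F [ 0.8  0.5 -3.2] w 25.3 gf 60.5 q6 -0.54
[2.5, 1.2, 36.8] 0.0
[2.5, 1.2, 74.8] 0.0
```

servo_tool([
  [[20, 2.5, 1, 15, 0], [20, 2.5, 1, 25, 0], [20, 2.5, 1, 33, 0], [20, 2.5, 1, 33, 0], [20, 2.5, 1, 33, 0]],
])

```text
t: 14.25
ee_pos: [0.5854, -0.1323, 0.1615]
eef_rot: [3.141, 0.0, 1.701]
ft_force: [-1.5, 0.9, -4.5]
gripper_width: 0.0254
grasp_force: 60.5
```

```bash
python3 -c "
from h import *
go((.5868,-.1327,.122,1.70))"
```

```text
t 14.25 tcp [ 585.4 -132.3  161.5] rpy [3.1412e+00 3.0000e-04 1.7007e+00] F [-1.5  0.9 -4.5] w 25.4 gf 60.5 q6 -0.54
[-0.6, 1.3, 39.5] 0.001
```

servo_tool([
  [[20, 0, 1, 6, 0], [20, 0, 1, 12, 0], [20, 0, 1, 18, 0], [20, 0, 1, 22, 0], [20, 0, 1, 22, 0]],
])

```text
t: 14.88
ee_pos: [0.5859, -0.1319, 0.1387]
eef_rot: [-3.141, -0.0, 1.701]
ft_force: [-0.7, 0.6, -3.4]
gripper_width: 0.0255
grasp_force: 60.7
```

servo_tool([
  [[20, 0, 0, 6, 0], [20, 0, 0, 11, 0], [20, 0, 0, 15, 0], [20, 0, 0, 18, 0], [20, 0, 0, 18, 0]],
])

```text
t: 15.5
ee_pos: [0.5863, -0.1321, 0.1217]
eef_rot: [3.142, 0.0, 1.701]
ft_force: [-2.2, 0.6, -0.3]
gripper_width: 0.0254
grasp_force: 60.8
```

servo_tool([
  [[40, 0, 0, 0, 0], [60, 0, 0, 0, 0], [70, 0, 0, 0, 0], [70, 0, 0, -30, 0], [70, 0, 0, -75, 0], [70, 0, 0, -110, 0], [70, 0, 0, -110, 0]],
])

```text
t: 16.38
ee_pos: [0.5882, -0.1328, 0.2354]
eef_rot: [3.135, 0.004, 1.701]
ft_force: [-0.0, 0.1, 0.3]
gripper_width: 0.0693
grasp_force: 0.0
```

```bash
cat > pm.py <<'E'
from h import *
from scipy.optimize import least_squares
def blob(s,kind,box):
    im=s['image'].astype(float);r,g,b=im[...,0],im[...,1],im[...,2]
    w=np.clip(r-np.maximum(g,b)-25,0,None) if kind=='red' else np.clip(np.minimum(r,g)-b-35,0,None)*(r>g)
    m=np.zeros_like(w);x0,y0,x1,y1=box;m[y0:y1,x0:x1]=1;w=w*m
    yy,xx=np.mgrid[:w.shape[0],:w.shape[1]]
    return np.array([(w*xx).sum(),(w*yy).sum()])/w.sum(),w.sum()
E
python3 - <<'E'
from pm import *
s=snap('top');q=snap('scene')
for k,bt,bs in(('red',(230,138,255,165),(335,195,360,225)),('yel',(240,138,265,165),(315,215,355,240))):
    t,n=blob(s,k,bt);c,m=blob(q,k,bs);print(k,t,n,c,m)
    def res(p): return np.r_[proj(s,p)-t,proj(q,p)-c]
    r=least_squares(res,[.65,.05,.08]);print(r.x,r.fun)
cv2.imwrite('pics/t7.png',np.hstack([cv2.resize(q['image'][165:245,310:365,::-1],(400,582),interpolation=cv2.INTER_CUBIC),cv2.resize(s['image'][125:180,225:262,::-1],(392,582),interpolation=cv2.INTER_CUBIC)]))
go((.596,-.2065,.24,1.70),(.596,-.2065,.121,1.70))
E
```

```text
red [243.35165165 149.75585586] 3330.0 [346.93942924 210.02446127] 3434.0
[0.67801843 0.07397797 0.09022221] [-1.23211185 -1.27604567 -1.37767058  0.2736202 ]
yel [254.2719715  148.51425178] 842.0 [340.46010101 229.41565657] 1980.0
[0.68957605 0.03946156 0.05462341] [-0.77436045 -0.77982665 -0.83134424  0.15897003]
t 16.48 tcp [ 586.  -131.9  230.8] rpy [-3.1414e+00 -1.0000e-04  1.7008e+00] F [ 0.2 -0.1 -0.3] w 69.9 gf 0.0 q6 -0.54
[-75.2, 0.2, -9.2] 0.001
[-75.2, 0.2, 109.8] 0.001
```

View pics/t7.png

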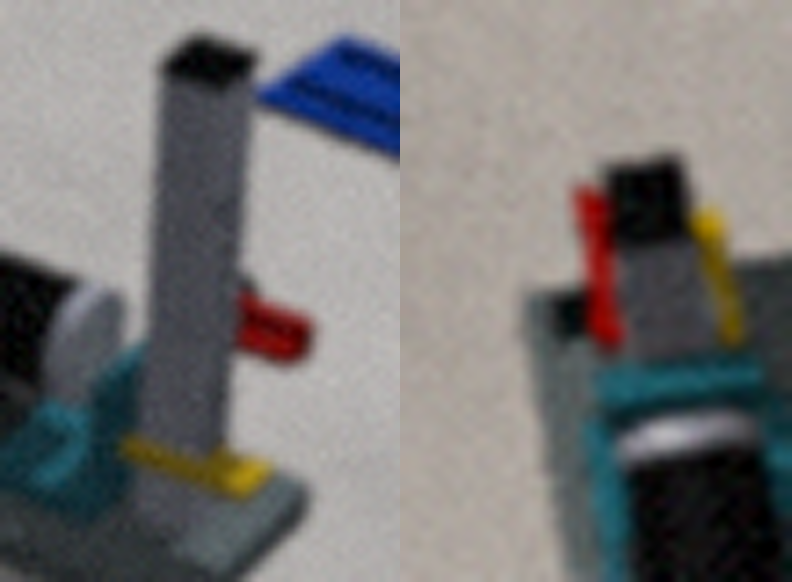

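```bash
cat >> pm.py <<'E'
def tri(s,q,t,c):
    r=least_squares(lambda p:np.r_[proj(s,p)-t,proj(q,p)-c],[.65,.05,.08]);return r.x,r.fun
yl=np.array([-np.sin(.13),np.cos(.13),0])
def rel(q,cy,cr,zy):
    """red tip relative to yellow tip, from scene alone: (d along lift y, dz)"""
    P=at(q,*cy,zy);r=least_squares(lambda v:proj(q,P+v[0]*yl+[0,0,v[1]])-cr,[.04,.0]);return P,r.x
E
python3 - <<'E'
from pm import *
s=snap('top');q=snap('scene')
S=lambda a,b:np.array([310+(a+.5)/7.275-.5,165+(b+.5)/7.275-.5]);T=lambda a,b:np.array([225+(a-400+.5)/10.58-.5,125+(b+.5)/10.58-.5])
for n,t,c in(('red',T(586,190),S(308,341)),('yel',T(710,213),S(263,480))):print(n,tri(s,q,t,c))
for cy,cr in((S(263,480),S(308,341)),(S(276,466),S(315,322)),(S(243,497),S(300,362))):print(rel(q,cy,cr,.052))
print(rel(q,blob(q,'yel',(338,215,355,240))[0],blob(q,'red',(335,195,360,225))[0],.052))
E
```

```text
red (array([0.69658519, 0.07412462, 0.09524131]), array([-0.17503936, -0.1844157 , -0.19517728,  0.03965026]))
yel (array([0.70295817, 0.04172983, 0.05653507]), array([-1.11117333, -1.13410691, -1.19191251,  0.23212717]))
(array([0.70080419, 0.04968725, 0.052     ]), array([0.02382184, 0.04427816]))
(array([0.69893012, 0.05923951, 0.052     ]), array([0.01916417, 0.04906835]))
(array([0.70203211, 0.0372357 , 0.052     ]), array([0.03264474, 0.03752481]))
(array([0.69284374, 0.04641057, 0.052     ]), array([0.01524566, 0.05095249]))
```

servo_tool([
  [[60, -40, 0, 0, 0], [60, -75, 0, 0, 0], [60, -75, 0, 40, 0], [60, -75, 0, 85, 0], [60, -75, 0, 104, 0], [60, -75, 0, 104, 0]],
])

```text
t: 17.32
ee_pos: [0.5948, -0.2057, 0.1252]
eef_rot: [-3.138, -0.003, 1.701]
ft_force: [0.1, 0.7, 0.8]
gripper_width: 0.0598
grasp_force: 0.0
```

servo_tool([
  [[40, 0, 0, 0, 0], [18, 0, 0, 0, 0], [18, 0, 0, 0, 0], [18, 0, 0, 0, 0], [18, 0, 0, 0, 0]],
], squeeze=50)

```text
t: 17.95
ee_pos: [0.5971, -0.2073, 0.1291]
eef_rot: [3.139, 0.003, 1.701]
ft_force: [0.5, -2.0, 6.3]
gripper_width: 0.0226
grasp_force: 48.9
```

```bash
cat > circ.py <<'E'
from h import *
import sys
C=np.array([.5863,-.1321]);
def circ(th0,degs):
    """tool-frame shift (mm) from commanded knob angle th0 (deg, world yaw of the arm) turning clockwise by degs"""
    y=1.70
    for d in degs:
        a,b=np.radians(th0),np.radians(th0-d)
        D=75*np.array([np.cos(b)-np.cos(a),np.sin(b)-np.sin(a)])
        print(d,(D[0]*np.cos(y)+D[1]*np.sin(y)).round(1),(D[0]*np.sin(y)-D[1]*np.cos(y)).round(1))
E
python3 - <<'E'
from circ import *
go((.596,-.2065,.121,1.7))
p=robot.read_state()['ee_pos'][:2]-C;print(np.hypot(*p),np.degrees(np.arctan2(p[1],p[0])))
th=-82.6
for k in range(4): circ(th-k*120,[15*i for i in range(1,9)]);print()
E
```

```text
t 17.95 tcp [ 597.1 -207.3  129.1] rpy [3.1388e+00 2.6000e-03 1.7007e+00] F [ 0.5 -2.   6.3] w 22.6 gf 48.9 q6 -0.64
[1.0, -0.9, 8.1] 0.001
0.0759961875530338 -81.85635466402402
15 2.6 -19.4
30 10.0 -37.5
45 22.0 -53.0
60 37.5 -65.0
75 55.6 -72.4
90 75.0 -75.0
105 94.4 -72.4
120 112.5 -64.9

15 15.5 11.9
30 27.5 27.5
45 34.9 45.5
60 37.5 65.0
75 34.9 84.4
90 27.4 102.5
105 15.5 118.0
120 -0.0 129.9

15 -18.1 7.5
30 -37.5 10.0
45 -56.9 7.5
60 -75.0 -0.0
75 -90.5 -11.9
90 -102.5 -27.5
105 -109.9 -45.5
120 -112.5 -65.0

15 2.6 -19.4
30 10.0 -37.5
45 22.0 -53.0
60 37.5 -65.0
75 55.6 -72.4
90 75.0 -75.0
105 94.4 -72.4
120 112.5 -64.9
```

servo_tool([
  [[18, 2.6, -19.4, 0, 0], [18, 10, -37.5, 0, 0], [18, 22, -53, 0, 0], [18, 37.5, -65, 0, 0], [18, 55.6, -72.4, 0, 0], [18, 75, -75, 0, 0], [18, 94.4, -72.4, 0, 0], [18, 112.5, -65, 0, 0]],
])

```text
t: 18.95
ee_pos: [0.5181, -0.1038, 0.1289]
eef_rot: [3.139, 0.004, 1.701]
ft_force: [4.0, -5.5, 1.8]
gripper_width: 0.0228
grasp_force: 49.3
```

```bash
python3 - <<'E'
from circ import *
go((.596,-.2065,.121,1.7))
p=robot.read_state()['ee_pos'][:2]-C;print(np.hypot(*p),np.degrees(np.arctan2(p[1],p[0])))
E
```

```text
t 18.95 tcp [ 518.1 -103.8  128.9] rpy [3.1386 0.004  1.701 ] F [ 4.  -5.5  1.8] w 22.8 gf 49.3 q6 -0.54
[-111.9, 63.9, 7.9] 0.001
0.07385214782848884 157.46941638752463
```

servo_tool([
  [[18, 15.5, 11.9, 0, 0], [18, 27.5, 27.5, 0, 0], [18, 34.9, 45.5, 0, 0], [18, 37.5, 65, 0, 0], [18, 34.9, 84.4, 0, 0], [18, 27.4, 102.5, 0, 0], [18, 15.5, 118, 0, 0], [18, 0, 129.9, 0, 0]],
])

```text
t: 19.95
ee_pos: [0.6455, -0.0855, 0.128]
eef_rot: [-3.138, -0.002, 1.702]
ft_force: [-4.3, 0.6, 8.4]
gripper_width: 0.0227
grasp_force: 50.6
```

servo_tool([
  [[18, -18.1, 7.5, 0, 0], [18, -37.5, 10, 0, 0], [18, -56.9, 7.5, 0, 0], [18, -75, 0, 0, 0], [18, -90.5, -11.9, 0, 0], [18, -102.5, -27.5, 0, 0], [18, -109.9, -45.5, 0, 0], [18, -112.5, -65, 0, 0]],
])

```text
t: 20.95
ee_pos: [0.5978, -0.2071, 0.1291]
eef_rot: [3.136, 0.002, 1.7]
ft_force: [4.3, -0.6, 5.1]
gripper_width: 0.0223
grasp_force: 49.4
```

```bash
python3 - <<'E'
from circ import *
q=snap('scene');s=snap('top')
cv2.imwrite('pics/t8.png',np.hstack([cv2.resize(q['image'][140:245,240:365,::-1],(480,403),interpolation=cv2.INTER_CUBIC),cv2.resize(q['image'][175:230,310:365,::-1],(403,403),interpolation=cv2.INTER_CUBIC)])[:, :800])
b=cv2.resize(q['image'][165:245,310:365,::-1],(400,582),interpolation=cv2.INTER_CUBIC)
a=cv2.resize(q['image'][130:290,200:310,::-1],(400,582),interpolation=cv2.INTER_CUBIC)
cv2.imwrite('pics/t8.png',np.hstack([b,a]))
go((.596,-.2065,.121,1.7))
p=robot.read_state()['ee_pos'][:2]-C;print(np.hypot(*p),np.degrees(np.arctan2(p[1],p[0])))
E
```

```text
t 21.05 tcp [ 596.3 -207.3  129. ] rpy [3.1387e+00 2.0000e-03 1.6995e+00] F [ 1.4 -2.7  6.8] w 22.7 gf 49.7 q6 -0.64
[0.8, -0.2, 8.0] -0.0
0.07587945450406093 -82.42214247293573
```

View pics/t8.png

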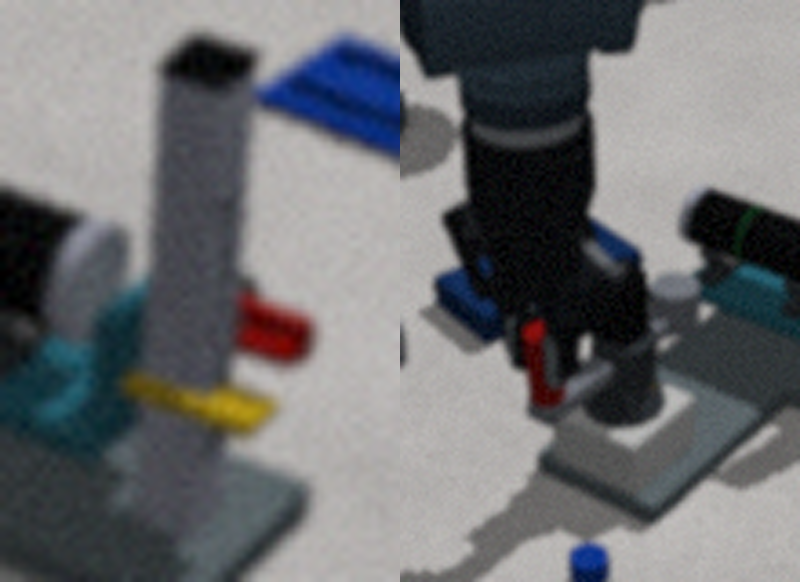

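```bash
python3 - <<'E'
from pm import *
q=np.mean([snap('scene')['image'].astype(float) for _ in range(4)],0)
r,g,b=q[...,0],q[...,1],q[...,2]
print('red: r-max(g,b), rows 203-217, cols 340-355');R=(r-np.maximum(g,b))[203:217,340:356];print(R.astype(int).clip(0))
print('rchan');print(r[203:217,340:356].astype(int))
print('yel rows 213-227 cols 325-350');print((np.minimum(r,g)-b)[213:227,325:350].astype(int).clip(0))
print('r');print(r[213:227,325:350].astype(int))
E
```

```text
red: r-max(g,b), rows 203-217, cols 340-355
[[  0   0   0   0   0   1   2   1   1   3   2   3   2   2   2   3]
 [  0   0   0   9  13   6   0   1   0   0   1   2   3   2   2   3]
 [  0   0  12  43  48  24  14   7   4   2   2   2   2   2   3   4]
 [  0   0  21  64  84  64  46  35  24  13   7   5   3   2   1   3]
 [  0   0  17  56  82  82  81  71  57  40  31  20  11   6   1   2]
 [  0   0  10  38  65  76  82  84  80  74  65  52  32  12   4   2]
 [  0   0  19  48  69  73  68  71  76  82  84  75  49  19   5   3]
 [  0   0  24  70  94  94  86  76  75  78  79  73  42  21   5   2]
 [  0   0  32  81 106 111 107  99  97  92  83  64  32  15   8   4]
 [  0   0  29  58  83  95 102 111 113 110  92  59  28  13   6   3]
 [  0   0  12  23  35  48  64  82  98  94  76  48  21   9   4   2]
 [  0   0   5   7  10  14  24  34  44  49  38  25  12   5   2   2]
 [  0   0   2   2   4   4   6  10  16  19  14  10   6   3   2   3]
 [  0   1   3   2   2   3   2   4   5   7   7   1   1   2   1   3]]
rchan
[[ 63  68  73  78 107 150 177 185 186 183 180 180 182 184 184 182]
 [ 71  71  76  71  80 132 169 180 183 182 18
[... 3101 characters left out ...]
87  97 117 131 141 151 165 170 175 175
  171 161 153 152 158 167 178]
 [ 13  15  14  33  59  73  77  76  77  82  94 106 120 135 145 158 169 174
  180 174 165 150 150 164 179]
 [ 15  15  18  37  59  73  74  76  76  75  77  79  89  99 109 120 141 155
  163 165 155 149 155 172 180]
 [ 13  17  28  46  64  68  74  73  72  72  72  71  75  76  79  86 102 119
  133 138 145 158 171 178 180]
 [ 18  33  49  63  71  74  74  73  72  72  68  71  66  67  66  75  97 115
  117 134 154 172 180 181 179]
 [ 39  54  71  77  75  74  72  75  74  72  74  69  70  62  59  79 117 144
  152 158 172 179 181 184 181]
 [ 60  76  85  86  78  76  75  72  74  71  72  70  67  60  60  85 126 156
  167 173 177 183 182 180 179]]
```

servo_tool([
  [[18, 2.6, -19.4, 0, 0], [18, 10, -37.5, 0, 0], [18, 22, -53, 0, 0], [18, 37.5, -65, 0, 0], [18, 55.6, -72.4, 0, 0], [18, 75, -75, 0, 0], [18, 94.4, -72.4, 0, 0], [18, 112.5, -65, 0, 0]],
])

```text
t: 22.25
ee_pos: [0.518, -0.1036, 0.1288]
eef_rot: [3.139, 0.004, 1.701]
ft_force: [3.3, -5.5, 2.6]
gripper_width: 0.0225
grasp_force: 49.3
```

servo_tool([
  [[18, 15.5, 11.9, 0, 0], [18, 27.5, 27.5, 0, 0], [18, 34.9, 45.5, 0, 0], [18, 37.5, 65, 0, 0], [18, 37.5, 65, 0, 0]],
])

```text
t: 22.88
ee_pos: [0.5776, -0.0579, 0.1279]
eef_rot: [3.141, 0.002, 1.702]
ft_force: [-0.0, -3.2, 6.4]
gripper_width: 0.0228
grasp_force: 49.8
```

```bash
python3 - <<'E'
from pm import *
from circ import C
S=[snap('scene') for _ in range(4)];q=np.mean([s['image'].astype(float) for s in S],0);np.save('q180.npy',q)
p=robot.read_state()['ee_pos'][:2]-C;print(np.hypot(*p),np.degrees(np.arctan2(p[1],p[0])))
for k in range(3):
    print('RGB'[k]);print(q[201:222,334:354,k].astype(int))
E
```

```text
0.07461901610927328 97.21198991853089
R
[[ 68  67  68  68  73  73  69  67  97 141 168 178 180 181 183 181 182 181
  179 180]
 [ 69  68  69  71  76  70  63  62  83 115 145 171 181 182 181 181 180 181
  179 181]
 [ 72  68  65  67  71  73  63  66  73  76 105 149 176 182 181 180 180 181
  181 181]
 [ 69  69  70  71  74  71  68  74  78  70  80 126 166 183 184 181 178 182
  180 182]
 [ 70  67  67  67  73  69  65  69  87  93  92 122 159 177 179 180 179 181
  181 179]
 [ 68  71  70  70  73  68  64  71  87 103 110 127 149 162 169 176 176 180
  178 180]
 [ 68  68  68  69  72  68  65  67  76  88 101 114 127 140 147 160 165 169
  176 180]
 [ 69  70  67  71  74  73  69  65  63  66  74  83  94 106 120 133 142 146
  160 175]
 [ 67  65  68  71  68  69  68  67  69  74  80  77  78  77  90  99 111 118
  134 159]
 [ 67  70  69  69  68  64  70  72  79  92 107 104  89  84  83  82  87  86
  108 140]
 [ 71  68  66  68  66  65  74  88  98 108 119 123 115 107 107 101  89  75
   94 144]
 [ 77  74  76  76  69  76  99 123 130 127 125 122 123 123 122 121 101  79
  101 148]
 [ 88  97  99  97  96 105 137 159 161 15
[... 3601 characters left out ...]
  18  38
   97 151]
 [ 18  30  43  53  57  49  34  27  27  27  23  20  19  17  21  42  64  89
  131 164]
 [ 17  23  27  29  33  26  25  28  25  28  29  25  23  26  57  91 123 145
  161 177]
 [ 40  35  27  22  19  20  20  24  27  24  25  22  29  64 108 144 165 174
  177 181]
 [ 67  58  51  43  28  27  19  19  15  24  22  30  60 110 148 170 177 179
  177 180]
 [ 76  73  71  66  56  43  31  35  30  28  31  55 102 145 171 175 179 179
  177 177]
 [ 79  79  76  77  74  60  55  65  82  79  79 103 142 167 177 177 176 176
  175 177]
 [ 77  79  79  79  76  68  70 102 131 142 141 150 165 176 176 178 176 176
  175 177]
 [ 80  78  80  75  72  71  81 120 158 171 174 173 176 177 177 177 177 174
  173 174]]
```

```bash
cat > fit.py <<'E'
from pm import *
from scipy.spatial import ConvexHull
ex=np.array([np.cos(.13),np.sin(.13),0]);M=np.array([.6635,.050,0])
K=12;c0,r0=338,206;W,H=18,18
def box(q,xt,y0,z):
    P=[M+x*ex+y*yl+[0,0,zz] for x in(xt-.02,xt) for y in(y0,y0+.02) for zz in(z-.0025,z+.0025)]
    p=np.array([proj(q,v) for v in P]);h=p[ConvexHull(p).vertices]
    return ((h-[c0,r0]+.5)*K).astype(np.float64)
def occ(q,v,zY):
    xt,a,b,zR,sg=v;im=np.zeros((H*K,W*K),np.float32)
    for B in(box(q,xt,a,zY),box(q,xt,b,zR)):
        cv2.fillConvexPoly(im,np.round((B-.5)*16).astype(np.int32),1,lineType=cv2.LINE_AA if 0 else 8,shift=4)
    im=cv2.GaussianBlur(im,(0,0),abs(sg)*K)
    return im.reshape(H,K,W,K).mean((1,3))
def fit(q,img,zY):
    o=1-(img[r0:r0+H,c0:c0+W,2]-15)/(177-15.)
    rr,cc=np.mgrid[r0:r0+H,c0:c0+W]
    m=((rr>=212)&(cc>=344))  # table background, tongues only
    best=None
    for b0 in(.004,.008,.014):
        for zr in(-.004,0.,.004):
            f=lambda v:((occ(q,v,zY)-o)[m])
            r=least_squares(f,[.033,-.016,b0,zY+zr,.7],x_scale=[.001]*4+[.1],diff_step=[.03,.06,.1,.01,.05])
            if best is None or r.cost<best.cost: best=r
    return best
if __name__=='__main__':
    q=snap('scene');img=np.load('q180.npy')
    for zY in(.092,.096):
        r=fit(q,img,zY);v=r.x;print('xt,a,b',(v[:3]*1000).round(1),'red-yellow mm',round((v[3]-zY)*1000,2),'sg',v[4].round(2),'rms',np.sqrt(np.mean(r.fun**2)).round(3))
        f=lambda d:np.sqrt(np.mean((lambda e:e**2)(1)))
E
python3 fit.py
```

```text
xt,a,b [ 34.6 -17.7   9. ] red-yellow mm -1.42 sg 0.88 rms 0.034
xt,a,b [ 37.4 -23.1   3.7] red-yellow mm -1.35 sg 0.87 rms 0.034
```

```bash
python3 - <<'E'
from fit import *
q=snap('scene');img=np.load('q180.npy');zY=.092
o=1-(img[r0:r0+H,c0:c0+W,2]-15)/162.
rr,cc=np.mgrid[r0:r0+H,c0:c0+W]
for cut in(212,211,213):
  m=((rr>=cut)&(cc>=344))
  out=[]
  for dz in(-.004,-.003,-.002,-.001,0,.001,.002,.003,.004):
    best=9
    for b0 in(.006,.009,.012):
        f=lambda u:((occ(q,[u[0],u[1],u[2],zY+dz,u[3]],zY)-o)[m])
        r=least_squares(f,[.0345,-.0177,b0-dz,.87],x_scale=[.001]*3+[.1],diff_step=[.03,.06,.1,.05])
        e=np.sqrt(np.mean(r.fun**2))
        if e<best:best=e;u=r.x
    out.append((dz*1000,round(best,4),(u[:3]*1000).round(1).tolist()))
  print(cut);[print(x) for x in out]
E
```

```text
212
(-4.0, np.float64(0.054), [33.7, -17.2, 12.0])
(-3.0, np.float64(0.0422), [34.0, -16.8, 10.5])
(-2.0, np.float64(0.0353), [34.4, -18.6, 9.2])
(-1.0, np.float64(0.0345), [34.8, -17.7, 8.7])
(0, np.float64(0.0415), [35.1, -18.7, 8.0])
(1.0, np.float64(0.0515), [35.5, -18.9, 6.9])
(2.0, np.float64(0.0645), [35.7, -17.3, 5.4])
(3.0, np.float64(0.0777), [36.1, -16.5, 5.8])
(4.0, np.float64(0.0928), [36.3, -17.2, 3.8])
211
(-4.0, np.float64(0.0569), [33.5, -16.4, 11.5])
(-3.0, np.float64(0.0464), [33.9, -16.6, 10.6])
(-2.0, np.float64(0.0389), [34.4, -18.2, 9.1])
(-1.0, np.float64(0.0378), [34.7, -18.5, 8.1])
(0, np.float64(0.0422), [35.2, -20.0, 7.0])
(1.0, np.float64(0.0523), [35.5, -19.4, 6.4])
(2.0, np.float64(0.0643), [35.7, -15.4, 6.7])
(3.0, np.float64(0.0769), [36.0, -14.8, 5.7])
(4.0, np.float64(0.0907), [36.3, -16.9, 4.3])
213
(-4.0, np.float64(0.0439), [34.2, -15.5, 15.6])
(-3.0, np.float64(0.0329), [34.4, -15.4, 13.9])
(-2.0, np.float64(0.028), [34.6, -15.7, 12.4])
(-1.0, np.float64(0.0299), [34.9, -15.6, 11.2])
(0, np.float64(0.0395), [35.2, -18.1, 8.9])
(1.0, np.float64(0.0517), [35.4, -15.5, 8.5])
(2.0, np.float64(0.0647), [35.7, -17.4, 6.8])
(3.0, np.float64(0.0764), [35.9, -16.2, 6.9])
(4.0, np.float64(0.0887), [36.1, -16.1, 4.2])
```

```bash
python3 - <<'E'
from fit import *
S=[snap('top') for _ in range(6)];s=S[0];q=np.mean([x['image'].astype(float) for x in S],0)
r,g,b=q[...,0],q[...,1],q[...,2]
print('r-g rows139-160 cols 238-250');print((r-g)[139:160,238:250].astype(int).clip(0))
print('g-b rows139-160 cols 249-262');print((g-b)[139:160,249:262].astype(int).clip(0))
V=np.array(s['view']);
for n,x,y,z in(('mast TL',.012,.012,.2),('mast TR',.012,-.012,.2)):print(n,proj(s,M+x*ex+y*yl+[0,0,z]))
for n,y in(('red y28',.028),('yel y-17',-.017)):
    for x in(.0345,.012):print(n,x,proj(s,M+x*ex+y*yl+[0,0,.094]))
E
```

```text
r-g rows139-160 cols 238-250
[[  8   7   7   6   8   6   8   8   9   5   6   5]
 [  8   7   8   6   7   4   5   3   4   4   6   3]
 [  8   5   6   6   8   7   4   0   1   2   0   0]
 [  7   5   8  28  41  32  17   0   0   0   0   0]
 [  6   6  14  57  91  80  44   8   0   1   2   0]
 [  7   4  14  60 116 126  74  17   0   1   0   0]
 [  6   6   8  47 104 128  84  18   0   0   0   1]
 [  8   6   7  30  87 121  75  14   1   0   1   1]
 [  6   7   4  16  70 114  78  21   0   0   0   0]
 [  7   5   4  10  64 112  94  31   0   0   0   0]
 [  9   7   5  11  64 117 105  37   2   0   0   0]
 [  9   7   5  10  63 119 114  41   3   0   1   0]
 [  9   6   5   8  47 110 115  40   1   0   0   0]
 [  2   4   1   2  39 108 113  42   1   0   1   0]
 [  0   0   0   0  36 112 118  51   6   1   0   2]
 [  0   0   0   0  44 118 127  70  18   0   1   2]
 [  0   0   0   0  40 106 115  70  17   0   0   0]
 [  0   0   0   0   2  31  27   0   0   0   0   0]
 [  0   0   0   0   0   0   0   0   0   0   0   0]
 [  0   0   0   0   0   0   0   0   0   0   0   0]
 [  0   0   0   0   0   0   0   0   0   0   0   0]]
[... 729 characters left out ...]
 0   0   0   0]
 [  0   0   0   0   0  29  61  49  14   0   0   0   0]
 [  0   0   0   0   0  19  52  52  16   0   0   0   0]
 [  0   0   0   0   0   4  25  25   3   0   0   0   0]
 [  0   0   0   0   0   0   0   0   0   0   0   0   0]
 [  0   0   0   0   0   0   0   0   0   0   0   0   0]
 [  0   0   0   0   0   0   0   0   0   0   0   0   0]
 [  0   0   0   0   0   0   0   0   0   0   0   0   0]
 [  0   0   0   0   0   0   0   0   0   0   0   0   0]]
mast TL [243.52756447 140.10737507]
mast TR [251.6267383  138.98533495]
red y28 0.0345 [239.39465251 143.23285861]
red y28 0.012 [240.35258458 150.1238827 ]
yel y-17 0.0345 [253.59360269 141.26339231]
yel y-17 0.012 [254.58018973 148.14388614]
```

```bash
python3 - <<'E'
from fit import *
q=snap('scene');img=np.load('q180.npy');zY=.093
o=1-(img[r0:r0+H,c0:c0+W,2]-15)/162.
rr,cc=np.mgrid[r0:r0+H,c0:c0+W];m=((rr>=212)&(cc>=344))
for d in(.022,.024,.026):
    best=9
    for dz0 in(-.002,0,.002):
        f=lambda u:((occ(q,[u[0],u[1],u[1]+d,zY+u[2],u[3]],zY)-o)[m])
        r=least_squares(f,[.0345,-.0177,dz0,.87],x_scale=[.001]*3+[.1],diff_step=[.03,.06,.5,.05])
        e=np.sqrt(np.mean(r.fun**2))
        if e<best:best=e;u=r.x
    print(d,(u[:3]*1000).round(2),round(best,4))
E
```

```text
0.022 [ 35.36 -15.7   -1.15] 0.0387
0.024 [ 35.28 -17.    -1.26] 0.0363
0.026 [ 35.31 -18.64  -1.37] 0.0343
```

```bash
python3 - <<'E'
from circ import *
circ(97.4,[-15,-30,-45,-60,-70]);circ(27.4,[-5,-10,-15,-20])
E
```

```text
-15 -2.6 -19.4
-30 -10.0 -37.5
-45 -22.0 -53.0
-60 -37.5 -65.0
-70 -49.3 -70.5
-5 6.0 -2.5
-10 11.8 -5.5
-15 17.4 -9.0
-20 22.6 -13.0
```

servo_tool([
  [[18, -2.6, -19.4, 0, 0], [18, -10, -37.5, 0, 0], [18, -22, -53, 0, 0], [18, -37.5, -65, 0, 0], [18, -49.3, -70.5, 0, 0], [18, -49.3, -70.5, 0, 0], [18, -49.3, -70.5, 0, 0]],
])

```text
t: 24.4
ee_pos: [0.5135, -0.1155, 0.1289]
eef_rot: [3.141, -0.0, 1.7]
ft_force: [-3.4, -0.3, 12.1]
gripper_width: 0.0226
grasp_force: 50.3
```

```bash
cat > chk.py <<'E'
from fit import *
from circ import *
S=[snap('scene') for _ in range(6)];q=S[0];img=np.mean([x['image'].astype(float) for x in S],0)
z0=np.load('q180.npy')
# yellow motion: subpixel shift of yellow index in a yellow-only window
yi=lambda im:np.clip(np.minimum(im[...,0],im[...,1])-im[...,2]-20,0,None)[205:232,322:352]
print('yellow shift px',cv2.phaseCorrelate(yi(z0),yi(img)))
zY=.093;r=None
for im in(z0,img):
    o=1-(im[r0:r0+H,c0:c0+W,2]-15)/162.;rr,cc=np.mgrid[r0:r0+H,c0:c0+W];m=((rr>=212)&(cc>=344))
    f=lambda u:((occ(q,[u[0],u[1],u[1]+.0245,zY+u[2],u[3]],zY)-o)[m])
    r=min((least_squares(f,[.0345,-.0177,d,.87],x_scale=[.001]*3+[.1],diff_step=[.03,.06,.5,.05]) for d in(-.002,-.0005,.001)),key=lambda r:r.cost)
    print((r.x[:3]*1000).round(2),np.sqrt(np.mean(r.fun**2)).round(4))
p=robot.read_state()['ee_pos'][:2]-C;print(np.hypot(*p),np.degrees(np.arctan2(p[1],p[0])),robot.read_state()['ft_force'])
circ(167.4,[-5,-10,-15,-20])
E
python3 chk.py
```

```text
yellow shift px ((0.13131712661599693, 0.5477846917929767), 1.0756594641131212)
[ 35.35 -17.38  -1.2 ] 0.0356
[ 35.72 -18.19  -0.73] 0.0376
0.0746536715683108 167.04853158235267 [-3.24573447  0.27444324 12.52427467]
-5 -6.2 -2.0
-10 -12.6 -3.4
-15 -19.1 -4.2
-20 -25.7 -4.5
```

```bash
cat > chk2.py <<'E'
from fit import *
S=[snap('scene') for _ in range(6)];q=S[0];img=np.mean([x['image'].astype(float) for x in S],0)
z0=np.load('q180.npy');rr,cc=np.mgrid[r0:r0+H,c0:c0+W];m=((rr>=212)&(cc>=344))
O=[1-(im[r0:r0+H,c0:c0+W,2]-15)/162. for im in(z0,img)]
def f(u):
    xt,a,d,zr,z1,sg=u
    return np.r_[(occ(q,[xt,a,a+d,zr,sg],.093)-O[0])[m],(occ(q,[xt,a,a+d,zr,sg],z1)-O[1])[m]]
rs=[least_squares(f,[.0353,-.0174,.0245,.093+d,.093+e,.87],x_scale=[.001]*5+[.1],diff_step=[.03,.06,.04,.005,.005,.05]) for d in(-.0015,.0005) for e in(-.0015,0)]
r=min(rs,key=lambda r:r.cost);u=r.x*1000
print('xt,a,d',u[:3].round(2),'red-yel before',round(u[3]-93,2),'now',round(u[3]-u[4],2),'moved',round(u[4]-93,2),np.sqrt(np.mean(r.fun**2)).round(4))
E
python3 chk2.py
```

```text
xt,a,d [ 35.33 -19.51  27.15] red-yel before -1.51 now -0.91 moved -0.6 0.0343
```

servo_tool([
  [[18, -5, -1.6, 0, 0], [18, -10, -2.9, 0, 0], [18, -10, -2.9, 0, 0], [18, -10, -2.9, 0, 0]],
])

```text
t: 25.5
ee_pos: [0.512, -0.1254, 0.1289]
eef_rot: [3.141, -0.001, 1.701]
ft_force: [-3.0, 1.3, 12.8]
gripper_width: 0.0222
grasp_force: 50.3
```

```bash
python3 chk2.py; python3 chk.py | head -1
```

```text
xt,a,d [ 35.32 -19.29  27.06] red-yel before -1.48 now -0.6 moved -0.88 0.0346
yellow shift px ((0.13647574784655525, 0.38465932930054514), 1.0996190018021457)
```

servo_tool([
  [[30, 0, 0, 0, 0], [38, 0, 0, 0, 0], [38, 0, 0, 0, 0], [38, 0, 0, -15, 0], [38, 0, 0, -60, 0], [38, 0, 0, -110, 0], [38, 0, 0, -120, 0], [38, 0, 0, -120, 0]],
])

```text
t: 27.1
ee_pos: [0.5116, -0.1261, 0.2484]
eef_rot: [3.14, 0.001, 1.701]
ft_force: [-0.5, -0.6, -0.0]
gripper_width: 0.0379
grasp_force: 0.0
```

servo_tool([
  [[60, -60, 0, -20, 0], [60, -120, 0, -20, 0], [60, -180, 0, -20, 0], [60, -200, 0, -20, 0], [60, -200, 0, -20, 0], [60, -200, 0, -20, 0]],
])

```text
t: 27.85
ee_pos: [0.5371, -0.3226, 0.2665]
eef_rot: [-3.141, -0.002, 1.702]
ft_force: [0.0, 0.1, -0.0]
gripper_width: 0.0603
grasp_force: 0.0
```

```bash
python3 chk2.py; python3 - <<'E'
from circ import *
s=snap('top',);q=snap('scene')
for c,i in(('top',s),('scene',q)):
  for l in('tube_center','crank_grip','crank_knob','bottle_mid','lenscase_mid','occluder_mid'):
    print(c,l,[(round(d['p'],2),[int(x) for x in d['rect']]) for d in robot.spot_in(l,c)][:4])
f=np.array([.5863,-.1321,.065])
k=f+[.075*np.cos(np.radians(175)),.075*np.sin(np.radians(175)),.07]
print('expected knob',proj(s,k),proj(q,k),'grip top',proj(s,f+[0,0,.096]),proj(q,f+[0,0,.096]))
im=q['image'].astype(float);w=np.clip(im[...,0]-np.maximum(im[...,1],im[...,2])-40,0,None);w[:, :200]=0;w[:,320:]=0
ys,xs=np.nonzero(w>20);print('red knob scene px',xs.min(),xs.max(),ys.min(),ys.max())
for zz in(.0,.004,.01):print(zz,'knob bottom/top',proj(q,k+[0,0,zz-.025]),proj(q,k+[0,0,zz+.025]))
E
```

```text
xt,a,d [ 35.34 -19.52  27.54] red-yel before -1.71 now -0.31 moved -1.4 0.048
top tube_center [(0.59, [246, 157, 264, 206]), (0.36, [241, 140, 266, 204])]
top crank_grip [(0.76, [301, 151, 317, 205]), (0.61, [384, 247, 422, 286])]
top crank_knob [(0.57, [304, 193, 314, 204])]
top bottle_mid [(0.65, [341, 133, 362, 148])]
top lenscase_mid [(0.89, [247, 232, 299, 259])]
top occluder_mid [(0.75, [184, 119, 203, 169])]
scene tube_center [(0.93, [276, 176, 331, 207])]
scene crank_grip [(0.87, [79, 227, 107, 274]), (0.82, [237, 191, 283, 239]), (0.6, [146, 212, 203, 257]), (0.58, [239, 167, 351, 271])]
scene crank_knob [(0.74, [237, 280, 265, 326]), (0.57, [80, 244, 94, 269]), (0.52, [235, 190, 246, 209]), (0.52, [149, 233, 162, 252])]
scene bottle_mid [(0.79, [240, 279, 266, 323]), (0.5, [343, 201, 355, 215])]
scene lenscase_mid [(0.85, [205, 188, 267, 221]), (0.55, [368, 208, 417, 238])]
scene occluder_mid [(0.6, [368, 205, 417, 238])]
expected knob [307.72342398 197.42106018] [240.62925113 201.20922677] grip top [309.86810397 171.29178987] [259.64226063 204.96478399]
red knob scene px 237 245 191 195
0.0 knob bottom/top [241.1321216  209.82708633] [240.11469042 192.39102769]
0.004 knob bottom/top [241.05243146 208.46140971] [240.03124856 190.96105669]
0.01 knob bottom/top [240.93235063 206.40354431] [239.90550113 188.80608084]
```

```bash
python3 -c "
from plant import robot
print(robot.finish_job())"
```

```text
the job is handed in; nothing more can be done
None
```

I handed the job in at about 29 s of the 72 s. The tube lies centred in the yokes and the crank is fully down on the shaft. I overshot slightly and wound back a little. By camera measurement the pointer now sits within about 1 mm of the red mark, and nothing else was moved.

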